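# Slide a petri dish under a low imaging bridge and take the picture

### The job

Gently push the petri dish that stands in front of the low imaging bridge along the table top, without pinching, lifting or tipping it, under the bridge until it is centred under the camera head. Then press the shutter button beside the bridge fully down with a fingertip and move clear. Do not knock the bridge, and leave the jar, the vial and the carton where they stand.

Things in the scene. Friction and masses are not known exactly. Their poses are not given: they have to be found in the camera images.
- dish: the petri dish standing by itself in front of the bridge, nearest the robot (others, far back by the wall, are furnishing): round, shallow, clear, filled with light brown agar; 60 mm across at the wall (64 mm over the rim), 12 to 14 mm high, about 0.03 kg, loose, on the -x side of the bridge. Origin: centre of its underside; z up; its yaw means nothing.
- bridge: aluminium bridge fixed to the table: two legs 100 mm apart (clear gap, along its y) carry a flat deck, 36 mm deep along its x (-18 to +18 mm) and 128 mm long along y; headroom under it 18 mm, its top 25 mm above the table. Foot plates, 60 mm along x, 4 mm thick, reach 77 mm out from the middle. x runs through the passage, away from the robot. Origin: see camera_head.
- camera_head (a point): top centre of the round black camera head, 32 mm wide, on the middle of the deck, 37 mm above the table and straight above the bridge's origin, which is the point of the table where the dish centre shall come. There is no stop: the dish stays where it is pushed, and when centred it shows on both sides of the deck.
- shutter_top (a point): centre of the top of the shutter button: a round grey push button, 28 mm across, top 22 mm above the table, in a 44 mm wide, 12 mm high black housing fixed to the table beside the bridge, on its left or right. It is pressed straight down.
- shutter (a joint): travel of the shutter button: 0 released, 0.006 m fully down (a spring, about 5 N when fully down; it comes back by itself)
- jar: amber glass jar with white screw cap, 45 mm across, 55 mm high, loose; stands on the other side of the bridge from the button; origin at the centre of its underside
- carton: slide carton, 78 x 28 x 20 mm, lies loose to the left (+y) of the dish, its long side along its x axis; origin at the centre of its underside
- vial: brown stain vial with a dark screw cap, 27 mm across, 61 mm high, stands loose to the right (-y) of the dish; origin at the centre of its underside
Things that resemble listed ones, but are neither listed nor needed, are in the scene too. What is shaped like the dish but blue or purple is not meant. Of the things that look like the bridge, take the one that is farthest to the robot's left at the start.

How it is judged:
On the way, in this order (a step that is already met when the one before it is completed fails the run):
1. the dish lies flat, centred under the camera head within 10 mm (horizontal distance between dish and bridge below 0.01 m and angle between dish's own z axis and vertical below 0.05 rad and value of joint shutter below 0.002 m), for 0.2 s.
2. with the dish in place, the shutter button is pressed down (over 4 of its 6 mm) (value of joint shutter above 0.004 m and horizontal distance between dish and bridge below 0.01 m), for 0.05 s.
At the end, for the whole second after the job is handed in: The dish rests flat on the table under the bridge, its centre within 10 mm of the point below the camera head; the button has been pressed after that and is up again; jar, carton and vial are within 20 mm of where they stood (all of step 1 and height (world z) of dish below 0.004 m and linear speed of dish below 0.01 m/s and distance of each of jar, carton, vial from where it was at the start of the episode below 0.02 m); the robot touches nothing.
It fails at once if the dish is lifted (8 mm) or tipped (0.12 rad) (height (world z) of dish above 0.008 m or angle between dish's own z axis and vertical above 0.12 rad).
It fails at once if the dish is pinched or pressed hard (over 12 N) (contact force between the fingers and dish above 12 N).
It fails at once if the robot knocks the bridge (over 10 N) (contact force between any of the fingers, the arm and bridge above 10 N).
It fails at once if the jar, carton or vial is shifted over 20 mm, lifted or knocked over (distance of any of jar, carton, vial from where it was at the start of the episode above 0.02 m or angle between any of jar, vial, carton's own z axis and vertical above 0.3 rad).
It also fails if it takes over 51 s, if anything falls off the work surface, if the arm or the gripper's body presses on something with over 40 N, if the wrist force passes 120 N, or if a joint passes its speed limit or range.

### The arm

A 7-joint arm with a two-finger parallel gripper is mounted at the origin on a cart in front of the work surface, level with it; the furniture and walls round the work are solid. World frame = base frame: x ahead of the robot, y to its left, z up, the work surface at z = 0. Lengths are in m, angles in rad, forces in N, time in s.
With the tool pointing down it reaches from about 0.4 to 0.85 m from the base axis. Payload 10.4 kg.
Tool frame: the origin (TCP) lies midway between the tips of the shut fingers; the grasp point (between the pads) lies 19 mm behind it; z points along the fingers, y is the line along which they close (so a half turn about z gives the same grasp; the last joint's range is limited). The gripper opens to 85 mm and grips with 20 to 120 N. Pads are 22 mm wide; open, the fingers measure 114 mm over their backs; the gripper's body (76 mm by 85 mm) begins 54 mm behind the grasp point. The pads swing forward as they close: fully open they stand 13 mm farther back than shut.
Start: joints at [-1.191, 0.332, -0.065, 1.46, 0.022, 1.35, -0.088], TCP at [0.245, 0.575, 0.231] pointing down, gripper open.
Joint ranges: [-2.6, 2.6], [-0.5, 2.12], [-1.47, 1.34], [0.16, 2.42], [-1.27, 4.41], [0.06, 2.06], [-2.6, 2.6]. Speed limits (rad/s): [2.22, 2.22, 2.79, 2.79, 3.14, 3.14, 3.14].

### API

Orientations are given as a unit quaternion [x, y, z, w].
In Python, from workcell import get_obs, camera, camera_params, hand_in gives the robot as it stands.
- The arm moves only by the tool carry_out, never from a script. Its argument "commands" is a list that holds one entry, the list of rows, each a list of 6 numbers: the shift along the tool's x, y, z in units of 40 mm (1.0 is 40 mm), then the turn, a rotation vector about the tool's x, y, z in units of 6 degrees (1.0 is 6 degrees). In form: [[[x, y, z, ax, ay, az], ...]]. A call has 1 to 20 rows; each row shifts and turns the commanded pose from where the row before left it, along the tool's axes as they then stand; what a row does not reach is not made up. A row lasts 1/12 s, in which the tool goes at most 41.7 mm and 7.16 degrees, less where a joint would pass 70% of its speed; a pose out of reach is approached as far as the arm can. A call is refused whole if a number of a shift passes 1 or a number of a turn 1, either way. A call with a gripper value outside its range is refused whole. "hand" is the closure, from -1 (fully open) to 1 (shut), set as the call begins (left out, the last holds). The fingers move at their own pace and stop on an object; "force" is the grip in N (left out, the last holds). Time passes only in rows, so rows that do not move let the fingers close. It gives the time, the measured TCP pose, the force, the opening and the grip force at its end, in the units of the state.
- get_obs(): the state, without advancing time (a new reading comes with each control period).
- camera(name): name is "scene" or "top"; returns the picture (420x560x3 uint8, red, green, blue); there is no depth.
- camera_params(name): a dict with "mtx" (3x3 intrinsics, pixels), "k1" (the pictures are not rectified: a ray, as slopes to the right and down, at radius r is drawn at 1 + k1 r^2 times it, then the intrinsics apply), "R" (3x3) and "t" (3): a world point X has camera coordinates R X + t. Camera axes: x right, y down, z forward; pixel columns grow to the right and rows downward; lengths in m; the calibration is good to about 2 mm. A picture is of the moment at which its call begins. camera_params takes no time and is no camera call.
- hand_in(): hands the job in; it is judged then, once.
The state is a dict: "clock": time; "joint_pos": joint angles; "joint_velocities": joint speeds; "tau": joint torques, N m; "position": TCP position; "ee_rot": TCP orientation; "ft_force": force on the tool from outside, world axes, zero at the start; "torque": the same for the moment, N m; "grip_width": opening from 0.0 (shut) to 1.0 (fully open); "grasp_force": force on a finger pad.
Only numpy, scipy, OpenCV 4.12 (cv2) and the standard library are available. Lean on these libraries where they do the work, as an engineer would, in place of code of your own. Each camera call takes 0.05 s, during which the arm holds its last target. There are 200 camera calls.

## Working session

There is one attempt and no reset: what is moved stays moved. The work goes in short steps, Python scripts to look and compute and a tool call to move; the robot and the scene stay as the last step left them, time stands still between calls to the robot, and variables do not carry over. Pictures are saved under pics/ and viewed, at most 10 in all, crops included, and the job is handed in when it is done.

Besides the shell and the picture viewer there is one more tool, called after ">>>" by a JSON object that holds its "op" and its "data". carry_out: Moves the arm, as the interface text tells. Its arguments: {"type":"object","properties":{"commands":{"type":"array"},"hand":{"type":"number"},"force":{"type":"number"}},"required":["commands"]}

```bash
mkdir -p pics; cat > h.py <<'E'
import numpy as np, cv2
from workcell import get_obs,camera,camera_params,hand_in
def snap(n,f):
    im=camera(n); cv2.imwrite('pics/'+f,im[:,:,::-1]); return im
def ray(p,uv):
    x=(np.linalg.inv(p['mtx'])@[uv[0],uv[1],1.])[:2]; s=x.copy()
    for _ in range(20): s=x/(1+p['k1']*(s@s))
    R=np.array(p['R']); return -R.T@np.array(p['t']), R.T@[s[0],s[1],1.]
def onz(p,uv,z):
    o,d=ray(p,uv); return o+d*(z-o[2])/d[2]
def tri(p1,u1,p2,u2):
    o1,d1=ray(p1,u1);o2,d2=ray(p2,u2)
    d1/=np.linalg.norm(d1);d2/=np.linalg.norm(d2)
    s=np.linalg.lstsq(np.c_[d1,-d2],o2-o1,rcond=None)[0]
    a,b=o1+s[0]*d1,o2+s[1]*d2
    return (a+b)/2,np.linalg.norm(a-b)
def proj(p,X):
    c=np.array(p['R'])@X+np.array(p['t']); s=c[:2]/c[2]; s=s*(1+p['k1']*(s@s))
    return (np.array(p['mtx'])@[s[0],s[1],1])[:2]
E
python3 - <<'E'
from h import *
for n in('scene','top'):
    snap(n,n+'0.png'); p=camera_params(n); print(n,-np.array(p['R']).T@p['t'],p['mtx'],p['k1'])
o=get_obs();print(o['clock'],o['position'],o['ee_rot'],o['ft_force'])
E
```

```text
scene [ 0.10075122 -0.80140287  0.81214557] [[481.21522161   0.         283.15650825]
 [  0.         481.21522161 214.04481222]
 [  0.           0.           1.        ]] -0.08378299085200024
top [ 0.34268276 -0.03854843  1.31090801] [[422.91005483   0.         282.52282331]
 [  0.         422.91005483 207.71332703]
 [  0.           0.           1.        ]] -0.10808265451638306
0.1 [0.24489448 0.574654   0.23058089] [ 2.00041055e-01  9.79787302e-01 -6.40448345e-04 -9.53128053e-05] [0.40367257 0.43180268 0.07191297]
```

View pics/scene0.png

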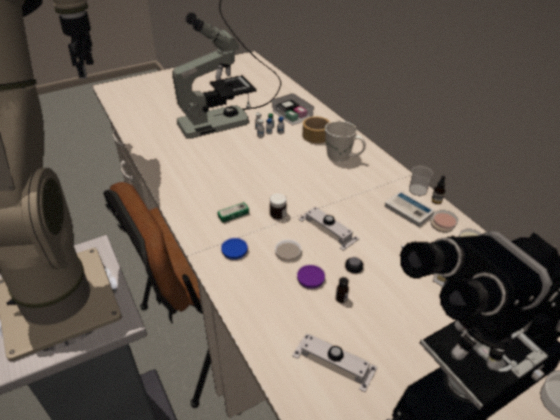

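View pics/top0.png

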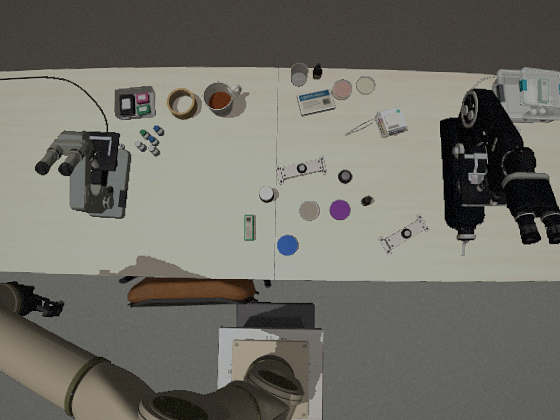

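The scene picture shows the dish at (288,251), bridge at (330,226), button at (355,265), vial at (343,290), carton at (233,212) and jar at (278,206). In the top picture these are dish (309,211), bridge (302,168), button (345,176), vial (367,201), carton (250,227) and jar (267,194). Purple (340,210) and blue (288,245) decoys stand beside the dish.

```bash
python3 - <<'E'
import cv2
a=cv2.imread('pics/top0.png')[145:265,230:390]; b=cv2.imread('pics/scene0.png')[180:310,205:375]
cv2.imwrite('pics/topc.png',cv2.resize(a,None,fx=5,fy=5,interpolation=2))
cv2.imwrite('pics/scenec.png',cv2.resize(b,None,fx=4.5,fy=4.5,interpolation=2))
E
```

```text
(no output)
```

View pics/topc.png

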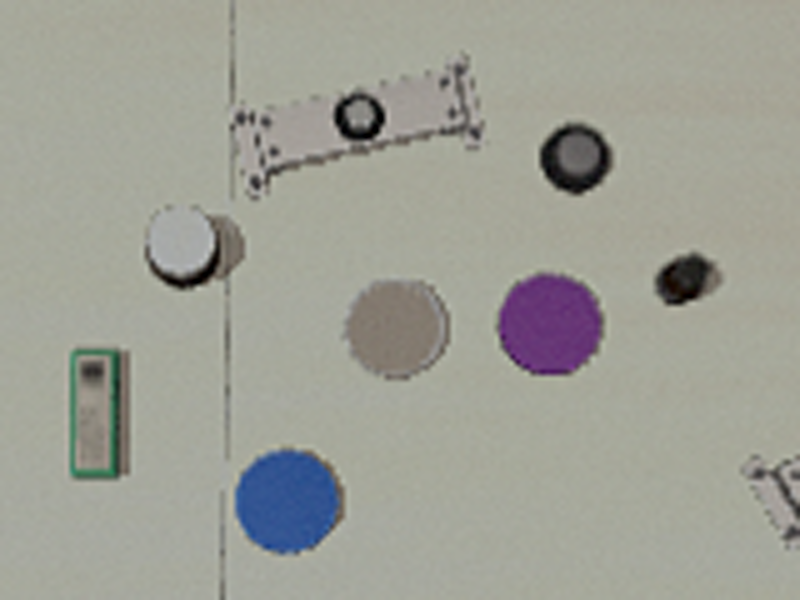

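View pics/scenec.png

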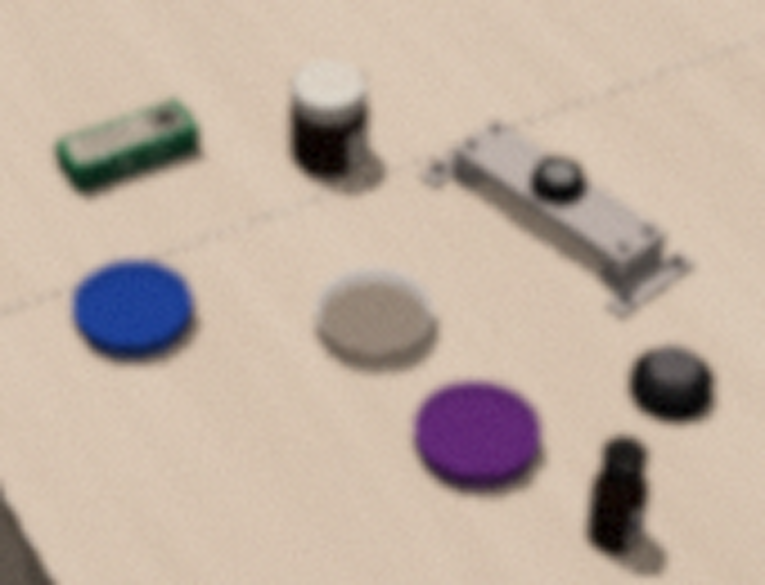

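The crops show, in crop pixels, top view: dish (397,328), camera head (359,115), button top (576,155), foot-plate holes (240,117), (257,187), (461,62), (474,138). Scene view: dish (376,320), camera head top (560,174), button top (674,370).

```bash
cat > meas.py <<'E'
from h import *
T=cv2.imread('pics/top0.png');S=cv2.imread('pics/scene0.png')
pt,ps=camera_params('top'),camera_params('scene')
ft=lambda u:((u[0]+.5)/5-.5+230,(u[1]+.5)/5-.5+145)
fs=lambda u:((u[0]+.5)/4.5-.5+205,(u[1]+.5)/4.5-.5+180)
for n,a,b in(('head',(360,115),(560,174)),('button',(577,155),(674,368)),('dish',(397,328),(376,320)),('jarcap',(182,241),(330,83)),('vialcap',(692,275),(625,454))):
    print(n,tri(pt,ft(a),ps,fs(b)))
# dish mask: compare against local table colour by hue/brightness
for im,p,c in((T,pt,(309,211)),(S,ps,(288,251))):
    hsv=cv2.cvtColor(cv2.GaussianBlur(im,(3,3),0),cv2.COLOR_BGR2LAB).astype(float)
    ref=hsv[c[1]-3:c[1]+4,c[0]-3:c[0]+4].reshape(-1,3).mean(0)
    m=(np.linalg.norm(hsv-ref,axis=2)<18).astype(np.uint8)
    n,l,st,ce=cv2.connectedComponentsWithStats(m); k=l[c[1],c[0]]
    print('mask',st[k],ce[k],[onz(p,ce[k],z).round(4) for z in(0,.008,.013)])
P=[onz(pt,ft(u),z) for u,z in(((240,117),.004),((257,187),.004),((461,62),.004),((474,138),.004))]
print(np.round(P,4),np.mean(P,0))
for w in(P[0]-P[2],P[1]-P[3]): print('bridge y dir',np.degrees(np.arctan2(w[1],w[0]))-90,np.linalg.norm(w))
print('carton',[onz(pt,ft(u),.02).round(4) for u in((73,350),(118,350),(73,476),(118,476))])
print('purple,blue',onz(pt,ft((550,325)),.013),onz(pt,ft((289,501)),.013))
E
python3 meas.py
```

```text
head (array([ 0.64233737, -0.08947613,  0.03518873]), np.float64(0.0014236478547293978))
button (array([ 0.62302404, -0.22609858,  0.0180797 ]), np.float64(0.001163215573479576))
dish (array([ 0.5133902 , -0.11475524,  0.00708263]), np.float64(0.0006189879432195873))
jarcap (array([0.5582681, 0.0178521, 0.0548526]), np.float64(0.0013193906817166806))
vialcap (array([ 0.54263835, -0.28966954,  0.059701  ]), np.float64(0.0032476453730203043))
mask [299 201  21  20 322] [309.20496894 210.42236025] [array([ 0.5133, -0.1157,  0.    ]), array([ 0.5123, -0.1152,  0.008 ]), array([ 0.5116, -0.1149,  0.013 ])]
mask [275 243  27  20 344] [288.05813953 251.76744186] [array([ 0.5154, -0.1117,  0.    ]), array([ 0.5113, -0.1185,  0.008 ]), array([ 0.5087, -0.1227,  0.013 ])]
[[ 0.6465 -0.0145  0.004 ]
 [ 0.6016 -0.026   0.004 ]
 [ 0.6846 -0.1543  0.004 ]
 [ 0.6353 -0.1626  0.004 ]] [ 0.6419909  -0.08937249  0.004     ]
bridge y dir 15.2593673018265 0.14487303894753759
bridge y dir 13.897051117243734 0.14068940367446833
carton [array([0.4946, 0.0853, 0.02  ]), array([0.495 , 0.0576, 0.02  ]), array([0.4171, 0.0832, 0.02  ]), array([0.4176, 0.0557, 0.02  ])]
purple,blue [ 0.51571187 -0.20924231  0.013     ] [ 0.40439435 -0.04902421  0.013     ]
```

>>> {"op": "carry_out", "data": {"commands": [[[0,0,0,0,0,-0.95],[0,0,0,0,0,-0.95],[0,0,0,0,0,-0.95],[0,0,0,0,0,-0.95],[0,0,0,0,0,-0.95],[0,0,0,0,0,-0.95]]], "hand": 0.3}}

```text
clock: 0.6
position: [0.2449, 0.5748, 0.2308]
ee_rot: [-0.099, 0.995, -0.0, -0.0]
ft_force: [0.1, -0.5, -0.1]
grip_width: 0.351
grasp_force: 0.0
```

```bash
cat > d.py <<'E'
import sys
from h import *
from scipy.spatial.transform import Rotation as Ro
o=get_obs();R=Ro.from_quat(o['ee_rot']);M=R.as_matrix();p=np.array(o['position'])
print('t',o['clock'],'p',p.round(4),'xaz',np.degrees(np.arctan2(M[1,0],M[0,0])).round(2),'z',M[:,2].round(3),'grip',o['grip_width'],'F',np.round(o['ft_force'],2),'j',np.round(o['joint_pos'],2))
for a in sys.argv[1:]:
    q=np.array(eval(a)); print(q,'units',(M.T@(q-p)/.04).round(3)); p=q
E
python3 d.py "[.4,.15,.2]" "[.456,-.126,.1]"
```

```text
t 0.6 p [0.2449 0.5748 0.2308] xaz -168.6 z [-0.    -0.001 -1.   ] grip 0.3508106656169772 F [ 0.14 -0.46 -0.06] j [-1.13  0.34 -0.15  1.46  0.05  1.35  0.49]
[0.4  0.15 0.2 ] units [ -1.701 -11.176   0.778]
[ 0.456 -0.126  0.1  ] units [-0.009 -7.039  2.505]
```

>>> {"op": "carry_out", "data": {"commands": [[[-0.12,-0.8,0.055,0,0,0],[-0.12,-0.8,0.055,0,0,0],[-0.12,-0.8,0.055,0,0,0],[-0.12,-0.8,0.055,0,0,0],[-0.12,-0.8,0.055,0,0,0],[-0.12,-0.8,0.055,0,0,0],[-0.12,-0.8,0.055,0,0,0],[-0.12,-0.8,0.055,0,0,0],[-0.12,-0.8,0.055,0,0,0],[-0.12,-0.8,0.055,0,0,0],[-0.12,-0.8,0.055,0,0,0],[-0.12,-0.8,0.055,0,0,0],[-0.12,-0.8,0.055,0,0,0],[-0.12,-0.8,0.055,0,0,0],[0,0,0,0,0,0]]]}}

```text
clock: 1.85
position: [0.3987, 0.1426, 0.2]
ee_rot: [-0.093, 0.996, -0.001, -0.0]
ft_force: [0.1, 0.3, 0.1]
grip_width: 0.347
grasp_force: 0.0
```

```bash
python3 d.py "[.456,-.126,.1]" "[.456,-.126,.03]"
```

```text
t 1.85 p [0.3987 0.1426 0.2   ] xaz -169.29 z [-0.    -0.001 -1.   ] grip 0.34740365833638903 F [0.13 0.31 0.1 ] j [-0.67 -0.11  0.2   2.01  0.02  1.24  1.28]
[ 0.456 -0.126  0.1  ] units [-0.161 -6.862  2.508]
[ 0.456 -0.126  0.03 ] units [-1.00e-03  2.00e-03  1.75e+00]
```

>>> {"op": "carry_out", "data": {"commands": [[[-0.02,-0.68,0.25,0,0,0],[-0.02,-0.68,0.25,0,0,0],[-0.02,-0.68,0.25,0,0,0],[-0.02,-0.68,0.25,0,0,0],[-0.02,-0.68,0.25,0,0,0],[-0.02,-0.68,0.25,0,0,0],[-0.02,-0.68,0.25,0,0,0],[-0.02,-0.68,0.25,0,0,0],[-0.02,-0.68,0.25,0,0,0],[-0.02,-0.68,0.25,0,0,0],[0,0,0,0,0,0],[0,0,0,0,0,0]]]}}

```text
clock: 2.85
position: [0.4571, -0.1181, 0.0998]
ee_rot: [-0.095, 0.995, -0.0, -0.001]
ft_force: [0.5, 0.3, -0.3]
grip_width: 0.351
grasp_force: 0.0
```

```bash
python3 d.py "[.456,-.126,.03]" "[.456,-.126,.004]"; python3 -c "
from h import *
im=snap('scene','s1.png')[150:330,180:400]
cv2.imwrite('pics/s1c.png',cv2.resize(im[:,:,::-1],None,fx=3,fy=3))"
```

```text
t 2.85 p [ 0.4571 -0.1181  0.0998] xaz -169.05 z [-0.002 -0.001 -1.   ] grip 0.3506989712798739 F [ 0.52  0.3  -0.33] j [-0.36  0.12  0.55  2.03 -0.07  1.01  1.99]
[ 0.456 -0.126  0.03 ] units [ 0.061 -0.188  1.744]
[ 0.456 -0.126  0.004] units [-0.001  0.     0.65 ]
```

View pics/s1c.png

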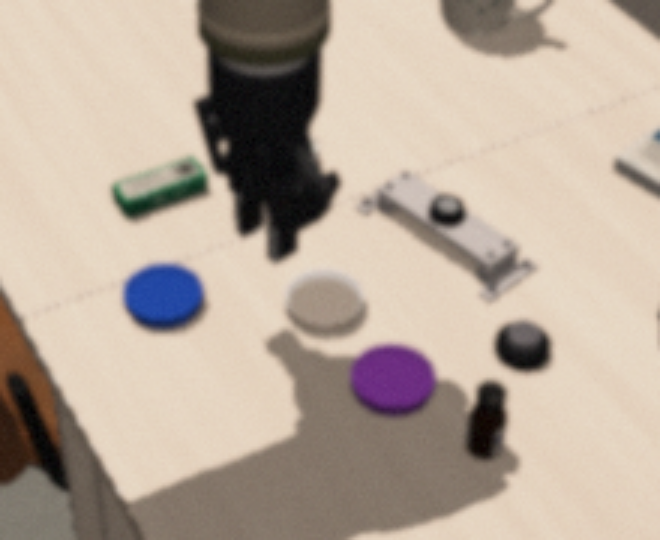

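Scene picture (3x crop): the two fingers at (245,225) and (283,250) are above and behind the dish at (325,302). Nothing has been disturbed, so I am going down.

>>> {"op": "carry_out", "data": {"commands": [[[0.03,-0.1,0.4,0,0,0],[0.03,-0.09,0.4,0,0,0],[0,0,0.4,0,0,0],[0,0,0.4,0,0,0],[0,0,0.3,0,0,0],[0,0,0.25,0,0,0],[0,0,0.2,0,0,0],[0,0,0,0,0,0],[0,0,0,0,0,0]]]}}

```text
clock: 3.65
position: [0.4568, -0.1245, 0.0066]
ee_rot: [-0.097, 0.995, 0.0, -0.0]
ft_force: [0.7, -0.3, 0.7]
grip_width: 0.348
grasp_force: 0.0
```

```bash
python3 d.py "[.456,-.126,.004]" "[.642-.028*.981-.011*.981,-.0895-.039*.193,.004]"
```

```text
t 3.65 p [ 0.4568 -0.1245  0.0066] xaz -168.85 z [-0.  0. -1.] grip 0.34829648116151984 F [ 0.73 -0.33  0.67] j [-0.3   0.29  0.53  2.09 -0.2   0.8   2.11]
[ 0.456 -0.126  0.004] units [ 0.027 -0.033  0.064]
[ 0.603741 -0.097027  0.004   ] units [-3.764e+00 -4.000e-03 -1.000e-03]
```

>>> {"op": "carry_out", "data": {"commands": [[[0,-0.03,0.08,0,0,0],[0,0,0,0,0,0],[-0.1,0,0,0,0,0],[-0.1,0,0,0,0,0],[-0.1,0,0,0,0,0],[-0.12,0,0,0,0,0],[-0.15,0,0,0,0,0],[-0.15,0,0,0,0,0],[-0.15,0,0,0,0,0],[-0.15,0,0,0,0,0],[-0.15,0,0,0,0,0],[-0.15,0,0,0,0,0],[-0.15,0,0,0,0,0],[-0.15,0,0,0,0,0],[-0.15,0,0,0,0,0],[-0.1,0,0,0,0,0],[-0.05,0,0,0,0,0],[0,0,0,0,0,0]]]}}

```text
clock: 5.15
position: [0.5328, -0.1111, 0.0032]
ee_rot: [-0.097, 0.995, -0.0, 0.0]
ft_force: [-0.1, -0.3, -0.2]
grip_width: 0.347
grasp_force: 0.0
```

```bash
python3 d.py "[.642-.028*.981-.011*.981,-.0895-.039*.193,.004]"; python3 -c "
from h import *
a=snap('scene','s2.png')[190:290,230:380];b=snap('top','t2.png')[140:240,240:390]
cv2.imwrite('pics/s2c.png',cv2.resize(np.hstack([a,b])[:,:,::-1],None,fx=2.6,fy=2.6,interpolation=2))"
```

```text
t 5.15 p [ 0.5328 -0.1111  0.0032] xaz -168.86 z [ 0. -0. -1.] grip 0.34745446171078165 F [-0.12 -0.3  -0.17] j [-0.29  0.44  0.49  1.92 -0.27  0.85  2.1 ]
[ 0.603741 -0.097027  0.004   ] units [-1.809  0.002 -0.019]
```

View pics/s2c.png

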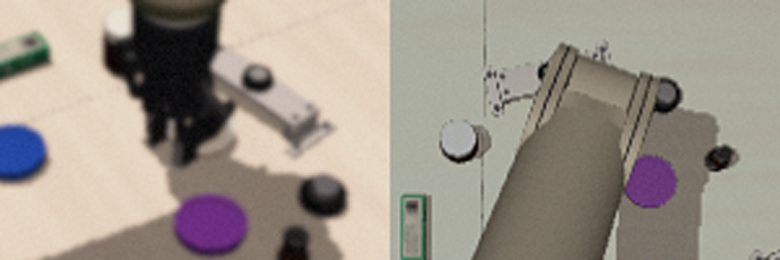

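The dish, now in shadow in the left half, is ahead of the fingers at (215,135) and moving towards the bridge. I'll keep pushing and stop just short of the centre.

>>> {"op": "carry_out", "data": {"commands": [[[-0.1,0,0,0,0,0],[-0.12,0,0,0,0,0],[-0.12,0,0,0,0,0],[-0.12,0,0,0,0,0],[-0.12,0,0,0,0,0],[-0.12,0,0,0,0,0],[-0.12,0,0,0,0,0],[-0.12,0,0,0,0,0],[-0.12,0,0,0,0,0],[-0.12,0,0,0,0,0],[-0.12,0,0,0,0,0],[-0.12,0,0,0,0,0],[-0.1,0,0,0,0,0],[-0.08,0,0,0,0,0],[-0.05,0,0,0,0,0],[-0.05,0,0,0,0,0],[0,0,0,0,0,0],[0,0,0,0,0,0]]]}}

```text
clock: 6.75
position: [0.5991, -0.0982, 0.0033]
ee_rot: [-0.097, 0.995, 0.0, 0.0]
ft_force: [-0.2, 0.0, -0.4]
grip_width: 0.348
grasp_force: 0.0
```

```bash
python3 d.py "[.642-.028*.981-.011*.981,-.0895-.039*.193,.004]"
```

```text
t 6.75 p [ 0.5991 -0.0982  0.0033] xaz -168.88 z [ 0.  0. -1.] grip 0.34752297738474847 F [-0.19  0.05 -0.43] j [-0.28  0.55  0.47  1.75 -0.3   0.91  2.08]
[ 0.603741 -0.097027  0.004   ] units [-0.12   0.006 -0.019]
```

>>> {"op": "carry_out", "data": {"commands": [[[0.3,0,0,0,0,0],[0.5,0,0,0,0,0],[0.5,0,-0.3,0,0,0],[0.5,0,-0.7,0,0,0],[0.5,0.2,-0.8,0,0,0],[0.5,0.6,-0.8,0,0,0],[0.5,0.8,-0.7,0,0,0],[0.5,0.8,-0.5,0,0,0],[0.3,0.8,0,0,0,0],[0,0.8,0,0,0,0],[0,0.8,0,0,0,0],[0,0.8,0,0,0,0],[0,0.6,0,0,0,0],[0,0,0,0,0,0]]]}}

```text
clock: 7.92
position: [0.3944, 0.1127, 0.1496]
ee_rot: [-0.1, 0.995, 0.001, 0.0]
ft_force: [-0.2, 0.3, -0.8]
grip_width: 0.345
grasp_force: 0.0
```

```bash
python3 d.py "[.5,-.15,.16]"; python3 -c "
from h import *
a=snap('scene','s3.png')[190:290,260:390];b=snap('top','t3.png')[130:230,260:390]
cv2.imwrite('pics/s3c.png',cv2.resize(np.hstack([a,b])[:,:,::-1],None,fx=3,fy=3,interpolation=2))"
```

```text
t 7.9167 p [0.3944 0.1127 0.1496] xaz -168.55 z [ 0.     0.001 -1.   ] grip 0.3445238426522405 F [-0.21  0.31 -0.8 ] j [-0.69 -0.1   0.28  2.11  0.03  1.12  1.36]
[ 0.5  -0.15  0.16] units [-1.285 -6.961 -0.267]
```

View pics/s3c.png

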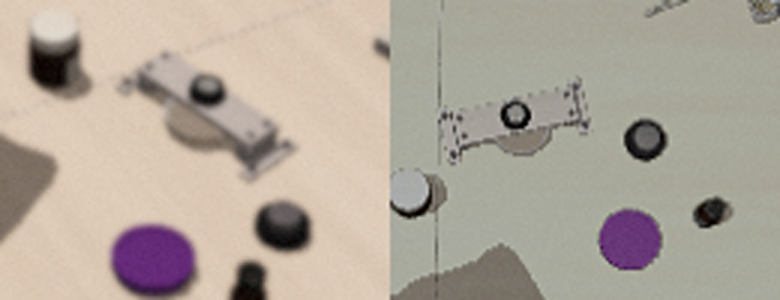

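Top half of the picture: the dish pokes out in front of the deck as an arc, left (496,141), bottom (524,154), right (551,133), roughly centred on the head at (515,114). I'll fit a circle to the arc.

```bash
cat > fit.py <<'E'
import sys
from h import *
from scipy.optimize import least_squares
pt=camera_params('top'); B=np.array([.6420,-.0895]); ux=np.array([np.cos(.2545),np.sin(.2545)])
def mask(f):
    im=cv2.cvtColor(cv2.imread('pics/'+f),cv2.COLOR_BGR2LAB).astype(float)
    ref=cv2.cvtColor(cv2.imread('pics/top0.png'),cv2.COLOR_BGR2LAB).astype(float)[206:216,304:314].reshape(-1,3).mean(0)
    return (np.linalg.norm(im-ref,axis=2)<20).astype(np.uint8)
def edge(f,seed):
    m=mask(f); n,l,st,ce=cv2.connectedComponentsWithStats(m,connectivity=4)
    ys,xs=np.nonzero(l); i=np.argmin((xs-seed[0])**2+(ys-seed[1])**2); k=l[ys[i],xs[i]]
    c=max(cv2.findContours((l==k).astype(np.uint8),0,cv2.CHAIN_APPROX_NONE)[0],key=len)[:,0]
    print(st[k]); return np.array([onz(pt,u,.011)[:2] for u in c])
E0=edge('top0.png',(309,211)); f=lambda v,E:np.hypot(*(E-v[:2]).T)-v[2]
r=least_squares(f,[.51,-.115,.03],args=(E0,),loss='soft_l1',f_scale=.001).x; print('full',r)
E=edge(sys.argv[1],(434,180) if 0 else (260+134/1.0-90,178))
s=(E-B)@ux; A=E[s<-.0215]; print(len(A))
c=least_squares(lambda v:f([*v,r[2]],A),B,loss='soft_l1',f_scale=.001); print('dish',c.x,'err along x',(c.x-B)@ux,'err y',(c.x-B)@[-ux[1],ux[0]],np.abs(c.fun).max())
E
python3 fit.py t3.png
```

```text
[299 201  21  20 317]
full [ 0.51300292 -0.11432497  0.03011824]
[291 171  27  11 140]
22
dish [ 0.63469041 -0.09729082] err along x -0.009035571170631248 err y -0.005699603498986133 0.006150862594116693
```

```bash
python3 -c "
import cv2
cv2.imwrite('pics/z3.png',cv2.resize(cv2.imread('pics/t3.png')[155:190,275:325],None,fx=14,fy=14,interpolation=0))"
```

```text
(no output)
```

View pics/z3.png

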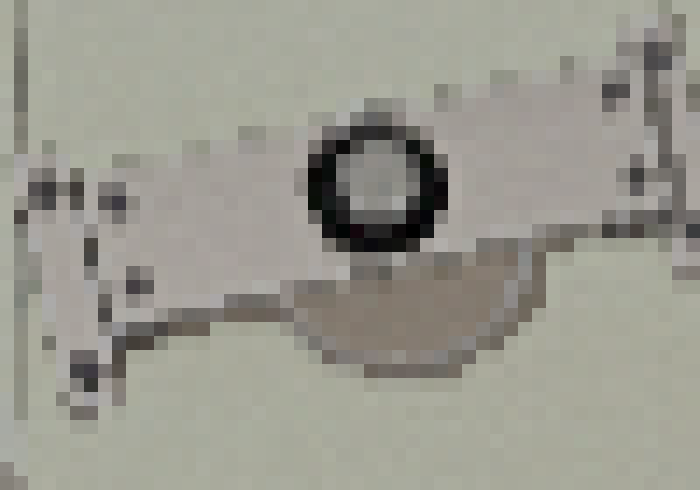

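The enlarged view shows the rim arc from (294,322) over the bottom (400,364) to (533,250). Nothing shows behind the deck, so the dish is several mm short of centre.

```bash
cat > fit2.py <<'E'
from h import *
from scipy.optimize import least_squares
pt=camera_params('top'); B=np.array([.6420,-.0895]); ux=np.array([np.cos(.2545),np.sin(.2545)]);uy=np.array([-ux[1],ux[0]])
g=lambda u:((u[0])/14-.5+275,(u[1])/14-.5+155)
P=[(294,322),(308,345),(336,364),(400,364),(462,364),(480,350),(505,322),(518,305),(532,275),(534,250)]
E=np.array([onz(pt,g(u),.012)[:2] for u in P])
for r in(.030,.031,.032):
    c=least_squares(lambda v:np.hypot(*(E-v).T)-r,B);print(r,c.x,(c.x-B)@ux,(c.x-B)@uy,np.abs(c.fun).max())
print('head',onz(pt,g((378,182)),.037))
E
python3 fit2.py; python3 d.py
```

```text
0.03 [ 0.63342397 -0.09467802] -0.009603417974859675 -0.0028521152202928097 0.0024323159350095394
0.031 [ 0.63466369 -0.09428854] -0.008305576912284271 -0.0027872971434456714 0.0021845974336677405
0.032 [ 0.63589862 -0.09390285] -0.00701331747669226 -0.0027249383829235376 0.0019374234342581266
head [ 0.641562   -0.08878378  0.037     ]
t 8.0167 p [0.3954 0.1086 0.1495] xaz -168.78 z [ 0. -0. -1.] grip 0.349388760600164 F [ 0.13 -0.98  0.5 ] j [-0.68 -0.1   0.29  2.11  0.03  1.12  1.36]
```

```bash
python3 d.py "[.535,-.108,.1]" "[.535,-.108,.0035]" "[.606,-.094,.0035]"
```

```text
t 8.0167 p [0.3954 0.1086 0.1495] xaz -168.78 z [ 0. -0. -1.] grip 0.349388760600164 F [ 0.13 -0.98  0.5 ] j [-0.68 -0.1   0.29  2.11  0.03  1.12  1.36]
[ 0.535 -0.108  0.1  ] units [-2.37  -5.992  1.238]
[ 0.535  -0.108   0.0035] units [0.    0.    2.412]
[ 0.606  -0.094   0.0035] units [-1.809 -0.002  0.   ]
```

>>> {"op": "carry_out", "data": {"commands": [[[-0.24,-0.6,0,0,0,0],[-0.24,-0.6,0,0,0,0],[-0.24,-0.6,0,0,0,0],[-0.24,-0.6,0.1,0,0,0],[-0.24,-0.6,0.2,0,0,0],[-0.24,-0.6,0.2,0,0,0],[-0.24,-0.6,0.2,0,0,0],[-0.24,-0.6,0.2,0,0,0],[-0.23,-0.6,0.2,0,0,0],[-0.22,-0.6,0.14,0,0,0],[0,0,0,0,0,0],[0,0,0.4,0,0,0],[0,0,0.4,0,0,0],[0,0,0.4,0,0,0],[0,0,0.4,0,0,0],[0,0,0.3,0,0,0],[0,0,0.2,0,0,0],[0,0,0,0,0,0]]]}}

```text
clock: 9.52
position: [0.5337, -0.1094, 0.0145]
ee_rot: [-0.096, 0.995, -0.0, -0.001]
ft_force: [-0.4, -0.2, 0.2]
grip_width: 0.352
grasp_force: 0.0
```

```bash
python3 d.py "[.606,-.094,.0035]"
```

```text
t 9.5167 p [ 0.5337 -0.1094  0.0145] xaz -168.93 z [-0.002 -0.    -1.   ] grip 0.35239481586493876 F [-0.43 -0.25  0.18] j [-0.31  0.42  0.51  1.91 -0.26  0.88  2.09]
[ 0.606  -0.094   0.0035] units [-1.848  0.03   0.272]
```

>>> {"op": "carry_out", "data": {"commands": [[[0,0.03,0.15,0,0,0],[0,0,0.12,0,0,0],[-0.2,0,0,0,0,0],[-0.2,0,0,0,0,0],[-0.2,0,0,0,0,0],[-0.2,0,0,0,0,0],[-0.2,0,0,0,0,0],[-0.15,0,0,0,0,0],[-0.1,0,0,0,0,0],[-0.1,0,0,0,0,0],[-0.1,0,0,0,0,0],[-0.1,0,0,0,0,0],[-0.1,0,0,0,0,0],[-0.08,0,0,0,0,0],[-0.06,0,0,0,0,0],[-0.05,0,0,0,0,0],[0,0,0,0,0,0],[0,0,0,0,0,0]]]}}

```text
clock: 11.02
position: [0.6068, -0.0934, 0.005]
ee_rot: [-0.097, 0.995, 0.0, -0.0]
ft_force: [-0.7, -0.9, 0.0]
grip_width: 0.349
grasp_force: 0.0
```

```bash
python3 d.py "[.606,-.094,.0035]"
```

```text
t 11.0167 p [ 0.6068 -0.0934  0.005 ] xaz -168.88 z [-0.  0. -1.] grip 0.3488342955154418 F [-0.69 -0.89  0.03] j [-0.29  0.57  0.48  1.73 -0.31  0.93  2.07]
[ 0.606  -0.094   0.0035] units [ 0.022 -0.01   0.038]
```

Retreating the same way to look again.

>>> {"op": "carry_out", "data": {"commands": [[[0.3,0,0,0,0,0],[0.5,0,0,0,0,0],[0.5,0,-0.3,0,0,0],[0.5,0,-0.7,0,0,0],[0.5,0.2,-0.8,0,0,0],[0.5,0.6,-0.8,0,0,0],[0.5,0.8,-0.7,0,0,0],[0.5,0.8,-0.5,0,0,0],[0.3,0.8,0,0,0,0],[0,0.8,0,0,0,0],[0,0.8,0,0,0,0],[0,0.8,0,0,0,0],[0,0.6,0,0,0,0],[0,0,0,0,0,0]]], "hand": 1}}

```text
clock: 12.18
position: [0.4021, 0.1175, 0.1514]
ee_rot: [-0.1, 0.995, 0.001, 0.0]
ft_force: [0.7, 0.4, -0.8]
grip_width: -0.001
grasp_force: 0.0
```

```bash
python3 d.py; python3 -c "
from h import *
snap('scene','s4.png')
cv2.imwrite('pics/z4.png',cv2.resize(snap('top','t4.png')[155:190,275:325,::-1],None,fx=14,fy=14,interpolation=0))"
```

```text
t 12.1833 p [0.4021 0.1175 0.1514] xaz -168.54 z [ 0.     0.001 -1.   ] grip -0.0005198327693335037 F [ 0.73  0.37 -0.76] j [-0.71 -0.08  0.31  2.09  0.03  1.13  1.36]
```

View pics/z4.png

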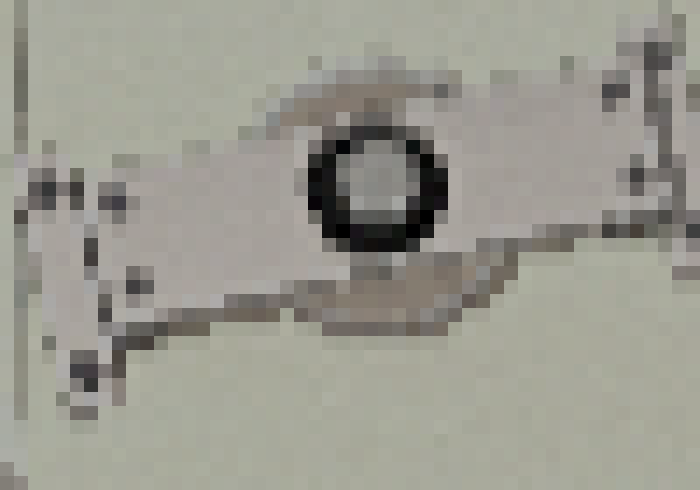

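The dish now shows on both sides of the deck: front arc bottom at about (390,325), back arc top at about (375,62). Fitting both arcs.

```bash
sed -i 's/^P=.*/P=[(298,312),(322,328),(390,328),(445,322),(478,300),(512,262),(262,130),(275,100),(315,73),(365,62),(405,66),(455,86)]/; s/(.030,.031,.032)/(.031,.032)/' fit2.py; python3 fit2.py; python3 d.py "[.623,-.226,.12]" "[.623,-.226,.03]"
```

```text
0.031 [ 0.64364983 -0.09020547] 0.00141907988154421 -0.0010981061608312534 0.001937233925542542
0.032 [ 0.64364662 -0.09027465] 0.001398552724756254 -0.0011642493460589142 0.00227613551779968
head [ 0.641562   -0.08878378  0.037     ]
t 12.2833 p [0.403  0.1135 0.1512] xaz -168.78 z [ 0.  0. -1.] grip 0.000620774298845298 F [-0.61  0.14 -0.14] j [-0.71 -0.08  0.31  2.09  0.03  1.13  1.36]
[ 0.623 -0.226  0.12 ] units [-3.742 -9.396  0.781]
[ 0.623 -0.226  0.03 ] units [0.   0.   2.25]
```

>>> {"op": "carry_out", "data": {"commands": [[[0,0,0,0,0,0.9],[0,0,0,0,0,0.9],[0,0,0,0,0,0.9],[0,0,0,0,0,0.9],[0,0,0,0,0,0]]]}}

```text
clock: 12.7
position: [0.4035, 0.1119, 0.1512]
ee_rot: [0.095, 0.996, 0.0, 0.0]
ft_force: [-0.5, 0.2, 1.0]
grip_width: 0.003
grasp_force: 0.0
```

```bash
python3 d.py "[.623,-.226,.12]" "[.623,-.226,.03]"; python3 -c "
from h import *
p=camera_params('top');f=lambda u:((u[0]+.5)/5-.5+230,(u[1]+.5)/5-.5+145)
print(onz(p,f((577,155)),.022))"
```

```text
t 12.7 p [0.4035 0.1119 0.1512] xaz 169.14 z [ 0.  0. -1.] grip 0.003450510221326245 F [-0.52  0.18  1.  ] j [-0.69 -0.08  0.3   2.09  0.03  1.13  0.98]
[ 0.623 -0.226  0.12 ] units [-6.98  -7.262  0.779]
[ 0.623 -0.226  0.03 ] units [-0.   -0.    2.25]
[ 0.62164214 -0.22525435  0.022     ]
```

>>> {"op": "carry_out", "data": {"commands": [[[-0.5,-0.52,0.05,0,0,0],[-0.5,-0.52,0.05,0,0,0],[-0.5,-0.52,0.05,0,0,0],[-0.5,-0.52,0.05,0,0,0],[-0.5,-0.52,0.05,0,0,0],[-0.5,-0.52,0.05,0,0,0],[-0.5,-0.52,0.05,0,0,0],[-0.5,-0.52,0.05,0,0,0],[-0.5,-0.52,0.05,0,0,0],[-0.5,-0.52,0.05,0,0,0],[-0.5,-0.52,0.05,0,0,0],[-0.5,-0.52,0.05,0,0,0],[-0.5,-0.51,0.05,0,0,0],[-0.48,-0.5,0.05,0,0,0],[0,0,0,0,0,0],[0,0,0,0,0,0]]]}}

```text
clock: 14.03
position: [0.6243, -0.2256, 0.1226]
ee_rot: [0.092, 0.996, -0.001, -0.001]
ft_force: [0.3, 0.9, 0.4]
grip_width: -0.001
grasp_force: 0.0
```

```bash
python3 d.py "[.622,-.2255,.03]" "[.622,-.2255,.015]"
```

```text
t 14.0333 p [ 0.6243 -0.2256  0.1226] xaz 169.49 z [-0.001 -0.001 -1.   ] grip -0.0014203113933489904 F [0.29 0.94 0.38] j [-0.13  0.54  0.56  1.5  -0.3   1.19  1.87]
[ 0.622  -0.2255  0.03  ] units [ 0.055 -0.004  2.315]
[ 0.622  -0.2255  0.015 ] units [-0.     0.001  0.375]
```

>>> {"op": "carry_out", "data": {"commands": [[[0.03,0,0.5,0,0,0],[0.02,0,0.5,0,0,0],[0,0,0.5,0,0,0],[0,0,0.4,0,0,0],[0,0,0.3,0,0,0],[0,0,0.1,0,0,0],[0,0,0,0,0,0],[0,0,0,0,0,0]]]}}

```text
clock: 14.7
position: [0.6234, -0.2224, 0.032]
ee_rot: [0.091, 0.996, -0.0, 0.0]
ft_force: [-0.1, -0.5, 0.1]
grip_width: 0.0
grasp_force: 0.0
```

```bash
python3 d.py "[.622,-.2255,.022]" "[.622,-.2255,.015]"
```

```text
t 14.7 p [ 0.6234 -0.2224  0.032 ] xaz 169.56 z [ 0.001 -0.    -1.   ] grip 0.00013700706888536133 F [-0.1  -0.49  0.09] j [-0.11  0.63  0.52  1.58 -0.35  1.03  1.9 ]
[ 0.622  -0.2255  0.022 ] units [ 0.022 -0.082  0.251]
[ 0.622  -0.2255  0.015 ] units [ 0.    -0.     0.175]
```

>>> {"op": "carry_out", "data": {"commands": [[[0.02,-0.08,0.1,0,0,0],[0,0,0.1,0,0,0],[0,0,0.08,0,0,0],[0,0,0.06,0,0,0],[0,0,0.06,0,0,0],[0,0,0.03,0,0,0],[0,0,0,0,0,0],[0,0,0,0,0,0]]]}}

```text
clock: 15.37
position: [0.622, -0.2261, 0.016]
ee_rot: [0.092, 0.996, 0.0, 0.001]
ft_force: [-7.7, 1.0, 19.6]
grip_width: 0.002
grasp_force: 9.5
```

The button is down at z = 0.016 and bottomed out. Going up and clear.

>>> {"op": "carry_out", "data": {"commands": [[[0,0,-0.1,0,0,0],[0,0,-0.2,0,0,0],[0,0,-0.5,0,0,0],[0,0,-0.7,0,0,0],[0,0,-0.7,0,0,0],[0,0,-0.7,0,0,0],[0.3,0.2,-0.4,0,0,0],[0.5,0.4,0,0,0,0],[0.5,0.5,0,0,0,0],[0.5,0.5,0,0,0,0],[0.5,0.5,0,0,0,0],[0.5,0.5,0,0,0,0],[0.5,0.5,0,0,0,0],[0.5,0.5,0,0,0,0],[0.5,0.5,0,0,0,0],[0.5,0.5,0,0,0,0],[0.5,0.5,0,0,0,0],[0,0,0,0,0,0],[0,0,0,0,0,0]]]}}

```text
clock: 16.95
position: [0.4498, 0.0152, 0.1463]
ee_rot: [0.09, 0.996, 0.001, 0.0]
ft_force: [0.3, -0.9, -0.7]
grip_width: -0.001
grasp_force: 0.0
```

```bash
python3 d.py; python3 -c "
from h import *
a=snap('top','t5.png')[140:240,240:390].astype(int); b=cv2.cvtColor(cv2.imread('pics/t4.png'),4)[140:240,240:390].astype(int)
d=np.abs(a-b).max(2); print('bridge region',d[15:50,35:85].max(),'button',d[25:50,92:120].max(),'vial',d[50:75,115:140].max(),'jar',d[40:70,15:45].max())"
```

```text
t 16.95 p [0.4498 0.0152 0.1463] xaz 169.7 z [ 0.     0.001 -1.   ] grip -0.0012307454680408451 F [ 0.3  -0.9  -0.67] j [-0.59 -0.    0.46  2.03  0.    1.11  1.26]
bridge region 127 button 18 vial 16 jar 151
```

>>> {"op": "carry_out", "data": {"commands": [[[0.4,0.8,0,0,0,0],[0.4,0.8,0,0,0,0],[0.4,0.8,0,0,0,0],[0,0.2,0,0,0,0],[0,0,0,0,0,0],[0,0,0,0,0,0]]]}}

```text
clock: 17.5
position: [0.4228, 0.1238, 0.146]
ee_rot: [0.092, 0.996, -0.0, 0.0]
ft_force: [1.1, -0.2, 0.1]
grip_width: 0.003
grasp_force: 0.0
```

```bash
python3 d.py; python3 -c "
from h import *
A=snap('top','t6.png'); a=A[140:240,240:390].astype(int); b=cv2.cvtColor(cv2.imread('pics/t4.png'),4)[140:240,240:390].astype(int)
d=np.abs(a-b).max(2); print('bridge region',d[15:50,35:85].max(),'button',d[25:50,92:120].max(),'vial',d[50:75,115:140].max(),'jar',d[40:70,15:45].max())
S=snap('scene','s6.png')
cv2.imwrite('pics/f6.png',cv2.resize(np.hstack([A[140:240,240:390],S[180:280,220:370]])[:,:,::-1],None,fx=2.6,fy=2.6))"
```

```text
t 17.5 p [0.4228 0.1238 0.146 ] xaz 169.48 z [-0.    -0.001 -1.   ] grip 0.0032192532733795083 F [ 1.06 -0.19  0.11] j [-0.72 -0.02  0.33  2.05  0.01  1.11  0.99]
bridge region 19 button 20 vial 19 jar 62
```

View pics/f6.png

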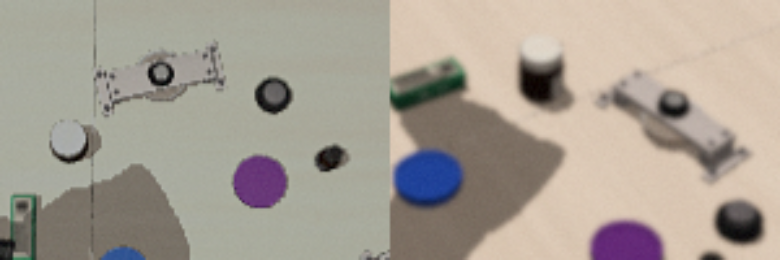

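The dish is unchanged under the camera head at (161,74), showing on both sides of the deck. The button is up at (273,94), and the jar, vial and carton are where they stood. The only difference near the jar is the arm's shadow. Handing in.

```bash
python3 -c "
from h import *
print(hand_in())"
```

```text
the job is handed in; nothing more can be done
None
```

The job is handed in, though no verdict came back: the dish measured about 2 mm from the point under the camera head, the shutter button was pressed to its stop and is up again, and the jar, vial and carton look unmoved in the last picture.

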